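Hold the pump bottle out over the drip dish on its sliding board

TASK

Push the round steel dish along the bench, without lifting it, into the taped ring. Then slide the wooden board, with the pump bottle standing on it, straight out along the riser until its outer end is level with the upright steel post. The board would tip there by itself, so finish while still holding it level with the gripper, resting on the riser, so that I can work the pump; keep the bottle standing in its collar and leave the jerrycan, flask and screwdriver alone.

Things in the scene. Friction and masses are not known exactly. Their poses are not given: they have to be found in the camera images.
- riser: Fixed white bench riser, top plate 240 x 120 mm, top face 80 mm above the bench. Origin on the bench under its centre; its x axis points outward, the way the board slides (the top plate ends 120 mm along +x, over the outer edge), y across, z up.
- handle (a point): Centre of the wooden board's grip block: upright, 24 mm wide (across the board) x 70 mm long (along it) x 42 mm high, fixed on the board near its inner end; the point is half-way up, 21 mm above the board's top (113 mm above the bench). x axis along the board towards its outer end, y across, z up. 45 mm from the board's inner end, 295 mm from its outer end.
- board_end (a point): Middle of the top edge of the loose board's outer end, 92 mm above the bench; axes as the handle. Board 340 x 80 x 12 mm, about 0.45 kg, flat and loose on the riser without guides, within 3 degrees of its axis and 8 mm of its centre line. With the bottle it tips when more than 135 to 155 mm overhangs the riser's outer edge.
- mark (a point): Where the middle of the board's outer end must come: 92 mm above the bench, 185 to 225 mm beyond the riser's outer edge on its centre line; x axis outward along the slide. Shown by a fixed steel post 10 x 12 mm, 111 mm high on a 40 mm foot, 100 mm to the +y side of this point at the same x, beside the board's path.
- spot (a point): Centre of the taped white ring (139 mm across outside, flat, fixed) on the bench, where the dish belongs; 15 mm farther out than the mark, on the same centre line.
- dish_centre (a point): Centre of the loose round open steel dish, 110 mm outside diameter, 30 mm high with straight 3 mm walls, about 0.3 kg, standing on the bench; the point is half-way up (15 mm above the bench).
- bottle: Loose clear bottle with a white pump, 64 mm diameter, 153 mm high, spout reaching 59 mm to its +x; stands on the board's top in a 12 mm high round collar (81 mm across outside) centred 45 mm from the board's outer end. Origin under its centre. About 0.2 kg.
- jerrycan: Bystander: black jerrycan with yellow cap, 130 x 190 x 280 mm, origin under its centre.
- flask: Bystander: aluminium flask with black cap, 72 mm diameter, 210 mm high, origin under its centre.
- screwdriver: Bystander: screwdriver 190 mm long lying on the bench beyond the riser, origin near its middle.
There are look-alikes about, which are no part of the job. What is shaped like the part that bears mark but green is not meant. Of the things shaped like the part that bears dish_centre, the bare steel one is meant.

How it is judged:
On the way, in this order (a step that is already met when the one before it is completed fails the run):
1. the dish stands in the taped ring (horizontal distance between dish_centre and spot below 0.02 m and angle between dish_centre's own z axis and vertical below 0.06 rad and x of board_end in the frame of mark below -0.04 m), for 0.2 s.
2. the board's outer end is level with the post (x of board_end in the frame of mark between -0.01 and 0.01 m), for 0.2 s.
At the end, for the whole second after the job is handed in: Dish flat, within 20 mm of the ring's centre. Board's outer end within 10 mm of the mark along the slide, 20 mm sideways, 12 mm in height; under 8 deg turned, 3 deg tilted; at rest on the riser, held by the fingers (over 1 N), clear of the post. Bottle upright in its collar, untouched (all of step 2 and horizontal distance between dish_centre and spot below 0.02 m and angle between dish_centre's own z axis and vertical below 0.06 rad and y of board_end in the frame of mark between -0.02 and 0.02 m and z of board_end in the frame of mark between -0.012 and 0.012 m and angle between the x axis of handle and the x axis of riser, either way round below 0.14 rad and angle between handle's own z axis and vertical below 0.05 rad and contact force between the fingers and board above 1 N and contact force between riser and board above 0.5 N and contact force between board and station below 0.3 N and contact force between each of the arm, the fingers and bottle below 0.3 N and angle between bottle's own z axis and vertical below 0.12 rad and distance between bottle and board_end below 0.06 m and linear speed of board below 0.02 m/s); the arm keeps its last pose, push and grip.
It fails at once if the dish is lifted or tipped (height (world z) of dish_centre above 0.03 m or angle between dish_centre's own z axis and vertical above 0.35 rad).
It fails at once if the board tips or falls (angle between handle's own z axis and vertical above 0.2 rad or height (world z) of handle below 0.08 m).
It fails at once if the bottle tips or falls (angle between bottle's own z axis and vertical above 0.35 rad).
It fails at once if a bystander is disturbed (distance of any of jerrycan, flask, screwdriver from where it was at the start of the episode above 0.03 m).
It also fails if it takes over 67 s, if anything falls off the work surface, if the arm or the gripper's body presses on something with over 40 N, if the wrist force passes 120 N, or if a joint passes its speed limit or range.

ROBOT

A 6-joint arm with a two-finger parallel gripper is mounted at the origin on the work surface. World frame = base frame: x ahead of the robot, y to its left, z up, the work surface at z = 0. Lengths are in m, angles in rad, forces in N, time in s.
With the tool pointing down it reaches from about 0.325 to 0.9 m from the base axis. Payload 6.1 kg.
Tool frame: the origin (TCP) lies midway between the tips of the shut fingers; the grasp point (between the pads) lies 19 mm behind it; x points along the fingers, y is the direction in which the jaws open and shut, and the axes are right-handed (so a half turn about x gives the same grasp; the last joint's range is limited). The gripper opens to 87 mm and grips with 3 to 60 N. Pads are 19 mm wide; open, the fingers measure 117 mm over their backs; the gripper's body (75 mm by 190 mm) begins 51 mm behind the grasp point.
Start: joints at [-1.412, 0.22, 1.526, -0, 1.395, -0.126], TCP at [0.176, -0.6, 0.223] pointing down, gripper open.
Joint ranges: [-2.98, 2.98], [-0.91, 2.08], [0.09, 2.57], [-1.24, 4.39], [0.2, 2.65], [-2.68, 2.68]. Speed limits (rad/s): [2.57, 2.57, 3.01, 3.14, 3.14, 3.14].

INTERFACE

Orientations are given as a 3x3 rotation matrix whose columns are the frame's x, y, z axes.
In Python, from cell import r gives the robot as it stands.
- The arm moves only by the tool drive_tool, never from a script. Its argument "steps" is a list of rows, each an object of numbers: "hand": the finger opening in mm, from 0 to 87; "dx", "dy", "dz": the shift along the world's x, y, z in mm; "rx", "ry", "rz": the turn, a rotation vector about the world's x, y, z in degrees. A call has 1 to 12 rows; each row shifts and turns the commanded pose from where the row before left it; what a row does not reach is not made up. A row lasts 1/10 s, in which the tool goes at most 50 mm and 8.59 degrees, less where a joint would pass 70% of its speed; a pose out of reach is approached as far as the arm can. A call with a gripper value outside its range is refused whole. The fingers move at their own pace and stop on an object; "squeeze" is the grip in N (left out, the last holds). Time passes only in rows, so rows that do not move let the fingers close. It gives the time, the measured TCP pose, the force and the opening at its end, in the units of the state.
- r.state(): the state, without advancing time (a new reading comes with each control period).
- r.snapshot(name): name is "scene" or "side" or "wrist"; returns the picture (420x560x3 uint8, red, green, blue); there is no depth.
- r.get_calibration(name): a dict with "fovy" (degrees; the focal length in pixels is half the picture's height over the tangent of half this angle, whatever the lens; pixels are square), "cx", "cy" (the principal point, pixels), "R" (3x3) and "t" (3): a world point X has camera coordinates R X + t. Camera axes: x right, y down, z forward; pixel columns grow to the right and rows downward; lengths in m; the calibration is good to about 2 mm. The wrist camera is an equidistant fisheye: a pixel r from the principal point sees the ray r / f radians off the axis. A picture is of the moment at which its call begins: read the wrist's pose just before it. get_calibration takes no time and is no camera call; for the wrist camera it gives the pose at the moment of the call.
- r.finish_job(): hands the job in, once; it reports no verdict.
Trained networks look in the newest picture that a camera, given by its name, has taken for a name from the list of things; names that differ only in an ending like _2 or _b are one class to them, and where a whole thing is asked for, a point or a joint stands for the part that bears it (a point fixed in the world has none). Each returns a list of dicts, best first, with "conf" (0 to 1); they miss things now and then, are a little off and sometimes report something else, mostly with a low value. They report only what shows in the picture. A call takes as long as a camera call. They do not tell look-alikes from the thing itself.
- r.cut_out(camera, target): "region" (420x560 bool, what is visible of it) and "centre" ([row, column] in pixels, amid what is visible of it).
The state is a dict: "t": time; "joints": joint angles; "joint_velocities": joint speeds; "tau": joint torques, N m; "eef_pos": TCP position; "ee_rot": TCP orientation; "force": force on the tool from outside, world axes, zero at the start; "wrist_torque": the same for the moment, N m; "gripper_width": finger opening in m.
Only numpy, scipy, OpenCV 4.12 (cv2) and the standard library are available. Lean on these libraries where they do the work, as an engineer would, in place of code of your own. Each camera call takes 0.05 s, during which the arm holds its last target. There are 200 camera calls.

## Working session

There is one attempt and no reset: what is moved stays moved. The work goes in short steps, Python scripts to look and compute and a tool call to move; the robot and the scene stay as the last step left them, time stands still between calls to the robot, and variables do not carry over. Pictures are saved under pics/ and viewed, about 8 in all and at most 12, crops included, and the job is handed in when it is done.

Besides the shell and the picture viewer there is one more tool, called after "Request:" in YAML: its name, and indented under it one key for each argument. drive_tool: Moves the arm, as the interface text tells. Its arguments: {"type":"object","properties":{"steps":{"type":"array"},"squeeze":{"type":"number"}},"required":["steps"]}

```bash
mkdir -p pics; ls; python3 - <<'E'
from cell import r
import cv2,numpy as np
s=r.state();print(s['t'],s['eef_pos'],s['ee_rot'],s['gripper_width'])
a=r.snapshot('scene');b=r.snapshot('side')
cv2.imwrite('pics/scene.png',a[:,:,::-1]);cv2.imwrite('pics/side.png',b[:,:,::-1])
for c in('scene','side'):
    k=r.get_calibration(c);print(c,k)
    for n in('riser','handle','dish_centre','bottle','mark','spot','jerrycan','flask','screwdriver'):
        try:
            print(n,[(round(d['conf'],2),np.round(d['centre']).tolist(),int(d['region'].sum())) for d in r.cut_out(c,n)])
        except Exception as e: print(n,e)
E
```

```text
pics
0.0 [ 0.17549899 -0.59919751  0.22143521] [[-3.22209686e-04  2.80942112e-01 -9.59724662e-01]
 [ 1.92585707e-03 -9.59722757e-01 -2.80942201e-01]
 [-9.99998094e-01 -1.93881483e-03 -2.31822384e-04]] 0.08704123746886727
scene {'fovy': 43.43633628046496, 'cx': 276.35097432297783, 'cy': 207.10121338172664, 'R': array([[-0.08109847,  0.99666726, -0.0087987 ],
       [ 0.54827315,  0.03723716, -0.8354699 ],
       [-0.83235785, -0.07257942, -0.54946577]]), 't': array([-0.0158764 , -0.17778755,  1.91406961])}
riser [(0.56, [237.0, 310.0], 1123)]
handle [(0.69, [224.0, 331.0], 2492)]
dish_centre [(0.75, [198.0, 117.0], 768), (0.59, [224.0, 153.0], 920), (0.34, [247.0, 183.0], 422), (0.34, [298.0, 287.0], 512)]
bottle [(0.92, [197.0, 276.0], 1072), (0.33, [216.0, 478.0], 6752)]
mark [(0.64, [191.0, 170.0], 245), (0.57, [252.0, 183.0], 349)]
spot [(0.76, [186.0, 171.0], 409), (0.6, [238.0, 186.0], 521)]
jerrycan [(0.59, [217.0, 478.0], 6883)]
flask [(0.78, [258.0, 114.0], 2173)]
screwdriver [(0.6, [297.0, 288.0], 515)]
side {'fovy': 46.06892271488534, 'cx': 268.12442172868504, 'cy': 209.73624731222904, 'R': array([[-0.94095044, -0.33822429,  0.01471707],
       [-0.17168741,  0.4392703 , -0.88179648],
       [ 0.29178022, -0.83225353, -0.47140044]]), 't': array([0.46668159, 0.14936094, 1.3041471 ])}
riser [(0.91, [254.0, 241.0], 1207)]
handle [(0.88, [242.0, 229.0], 2396)]
dish_centre [(0.89, [188.0, 311.0], 589), (0.82, [174.0, 354.0], 407)]
bottle [(0.67, [192.0, 262.0], 1051)]
mark []
spot [(0.75, [196.0, 361.0], 136), (0.5, [209.0, 313.0], 47)]
jerrycan [(0.62, [329.0, 156.0], 15791)]
flask [(0.61, [152.0, 246.0], 1088)]
screwdriver [(0.83, [229.0, 179.0], 294)]
```

View pics/scene.png

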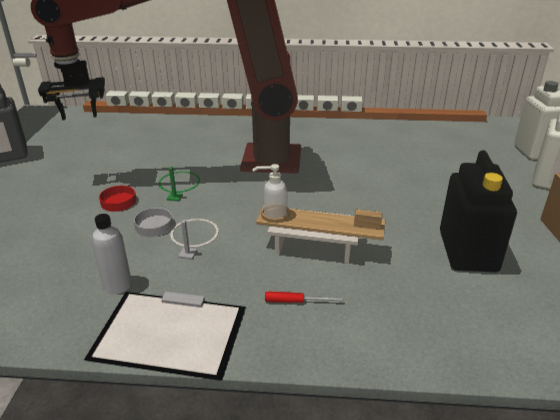

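View pics/side.png

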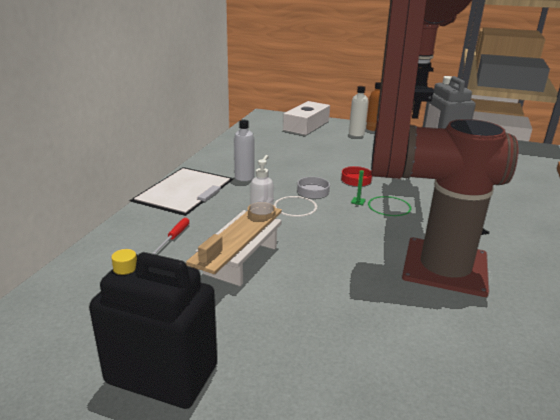

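Scene: steel dish at (col 153,row 222), red look-alike dish at (118,198). White ring at (194,233) with the grey post at (187,245), green ring and post at (178,185). The bare steel dish and the white ring with the grey post fit the description. Board points toward −y with its handle at (368,219). Next I'll measure and confirm in a crop.

```bash
cat > h.py <<'E'
from cell import r
import cv2,numpy as np
from scipy.optimize import least_squares
def foc(k): return 210/np.tan(np.radians(k['fovy']/2))
def proj(k,X):
    c=np.atleast_2d(X)@k['R'].T+k['t'];f=foc(k)
    return c[:,:2]/c[:,2:]*f+[k['cx'],k['cy']]
def plane(k,uv,z):
    uv=np.atleast_2d(uv).astype(float)
    d=np.c_[(uv-[k['cx'],k['cy']])/foc(k),np.ones(len(uv))]@k['R']
    o=-k['R'].T@k['t']
    return o+d*((z-o[2])/d[:,2])[:,None]
def maskpts(m): 
    v,u=np.nonzero(m);return np.c_[u,v]
def mask(k,P,hulls):  # centroid+bbox of union of convex hulls
    im=np.zeros((420,560),np.uint8)
    for H in hulls: cv2.fillConvexPoly(im,cv2.convexHull(np.round(proj(k,H)*16).astype(np.int32)),1,shift=4)
    return im>0
E
python3 - <<'E'
from h import *
th=np.linspace(0,2*np.pi,60)
C=np.c_[np.cos(th),np.sin(th)]
def fitdish(k,m):
    bb=lambda p:np.r_[p.mean(0),p.min(0),p.max(0)]
    p=maskpts(m);
    def f(x):
        H=np.vstack([np.c_[C*.055+x,0*th+z] for z in(0,.03)])
        q=proj(k,H);return np.r_[q.min(0),q.max(0)]-np.r_[p.min(0),p.max(0)+1]+.0
    s=least_squares(f,plane(k,p.mean(0),.015)[0,:2]);return s.x,s.fun
for c in('scene','side'):
    k=r.get_calibration(c); r.snapshot(c)
    for d in r.cut_out(c,'dish_centre')[:2]:
        x,e=fitdish(k,d['region']);print(c,'dish',d['centre'],x.round(4),e.round(1))
    img=r.snapshot(c)
    for d in r.cut_out(c,'spot')[:2]:
        P=plane(k,maskpts(d['region']),0.)[:,:2]
        s=least_squares(lambda x:np.hypot(*(P-x[:2]).T)-x[2],[*P.mean(0),.067],loss='soft_l1',f_scale=.003)
        print(c,'spot',d['centre'],P.mean(0).round(4),s.x.round(4))
    if c=='scene':
        for d in r.cut_out(c,'mark')[:2]:
            p=maskpts(d['region']);b=p[p[:,1]>p[:,1].max()-6].mean(0);print('post foot',b,plane(k,b,0.005)[0].round(3))
    for n,z in(('handle',.1),('bottle',.17),('riser',.08),('flask',.1),('jerrycan',.14),('screwdriver',.01)):
        for d in r.cut_out(c,n)[:1]:
            print(c,n,plane(k,d['centre'][::-1],z)[0].round(3))
k=r.get_calibration('scene');im=r.snapshot('scene')
cv2.imwrite('pics/crop.png',cv2.resize(im[160:270,90:400,::-1],None,fx=2.5,fy=2.5,interpolation=cv2.INTER_CUBIC))
E
```

```text
scene dish [224.7, 153.5] [ 0.4465 -0.3125] [ 0.3 -0.9 -0.3  0.8]
scene dish [200.8, 118.9] [ 0.3298 -0.4597] [-0.3 -0.4  0.3  0.3]
scene spot [192.2, 174.1] [ 0.2337 -0.3054] [-0.213   0.9103  1.2964]
post foot [187.         255.20512821] [ 0.584 -0.181  0.005]
post foot [114.76635514 290.91588785] [ 0.737 -0.33   0.005]
scene handle [0.546 0.201 0.1  ]
scene bottle [0.547 0.056 0.17 ]
scene riser [0.585 0.157 0.08 ]
scene flask [ 0.727 -0.324  0.1  ]
scene jerrycan [0.536 0.574 0.14 ]
scene screwdriver [0.732 0.095 0.01 ]
side dish [187.8, 310.5] [ 0.4417 -0.3162] [ 0.1  0.1 -0.1 -0.1]
side dish [176.7, 354.0] [ 0.3215 -0.4626] [-0.4 -0.1  0.4  0.1]
side spot [190.7, 262.3] [ 0.6115 -0.2573] [-5.9038 -2.5857  6.9199]
side spot [197.3, 359.1] [ 0.2937 -0.3464] [-490.1239  -64.2503  494.5634]
side handle [0.512 0.25  0.1  ]
side bottle [0.467 0.644 0.17 ]
side riser [0.477 0.241 0.08 ]
side flask [ 0.696 -0.332  0.1  ]
side jerrycan [0.487 0.614 0.14 ]
side screwdriver [0.744 0.097 0.01 ]
```

View pics/crop.png

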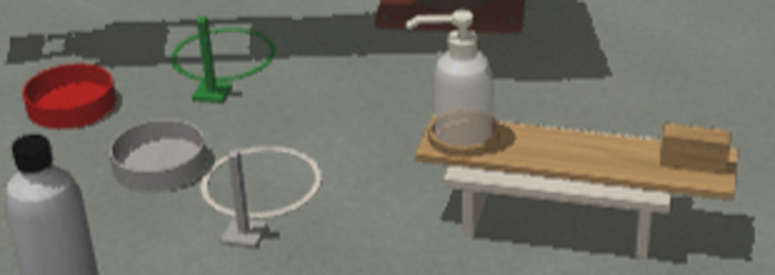

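Crop confirms the steel dish at crop (158,155), the white ring at (261,182) with the bare grey post at (243,200), and the red and green look-alikes apart from them. Next: ring and board fits by colour.

```bash
python3 - <<'E'
from h import *
guess=plane(r.get_calibration('scene'),[194.4,232.8],0)[0,:2];print('guess',guess)
for c in('scene','side'):
    k=r.get_calibration(c);im=r.snapshot(c).astype(int)
    v,u=np.mgrid[:420,:560];uv=np.c_[u.ravel(),v.ravel()]
    P=plane(k,uv,0.)[:,:2];d=np.hypot(*(P-guess).T)
    px=im.reshape(-1,3);sel=(d>.045)&(d<.09)&(px.min(1)>145)&(np.ptp(px,axis=1)<40)
    Q=P[sel]
    s=least_squares(lambda x:np.hypot(*(Q-x[:2]).T)-x[2],[*guess,.067],loss='soft_l1',f_scale=.002)
    print(c,'ring',len(Q),s.x.round(4))
    # board wood
    hsv=cv2.cvtColor(im.astype(np.uint8),cv2.COLOR_RGB2HSV)
    w=((hsv[...,0]>8)&(hsv[...,0]<22)&(hsv[...,1]>90)&(hsv[...,2]>60)).astype(np.uint8)
    w[:, :180]=0;w[:,420:]=0;w[:185]=0;w[290:]=0
    n,l,st,ce=cv2.connectedComponentsWithStats(w);i=1+st[1:,4].argmax();print('wood',st[i],ce[i])
    w=cv2.morphologyEx((l==i).astype(np.uint8),cv2.MORPH_CLOSE,np.ones((5,5)))
    # mask fit of board+handle (no bottle/collar)
    def model(x):
        cx,cy,yaw=x;R=np.array([[np.cos(yaw),-np.sin(yaw)],[np.sin(yaw),np.cos(yaw)]])
        def box(x0,x1,hw,z0,z1): return np.array([[*(R@[a,b]+[cx,cy]),z] for a in(x0,x1) for b in(-hw,hw) for z in(z0,z1)])
        th=np.linspace(0,6.28,30);col=np.vstack([np.c_[(R@np.array([250+40.5*np.cos(th),40.5*np.sin(th)])/1000).T+[cx,cy],0*th+z] for z in(.092,.104)])
        return mask(k,x,[box(-.045,.295,.04,.08,.092),box(-.035,.035,.012,.092,.134),col])
    from scipy.optimize import minimize
    best=None
    for y0 in(-1.75,-1.6,-1.45):
      for cy in(.19,.23):
        m=minimize(lambda x:float((cv2.GaussianBlur(model(x).astype(np.float32),(0,0),1)-cv2.GaussianBlur(w.astype(np.float32),(0,0),1)).__pow__(2).sum()),[.52,cy,y0],method='Nelder-Mead',options=dict(initial_simplex=[[.52,cy,y0],[.55,cy,y0],[.52,cy+.03,y0],[.52,cy,y0+.1]],xatol=1e-4,fatol=.1))
        if best is None or m.fun<best.fun:best=m
    x=best.x;e=x[:2]+.295*np.array([np.cos(x[2]),np.sin(x[2])])
    print(c,'handle',x.round(4),'end',e.round(4),best.fun)
    o=im.astype(np.uint8).copy();o[cv2.morphologyEx(model(x).astype(np.uint8),cv2.MORPH_GRADIENT,np.ones((2,2)))>0]=[0,255,255]
    cv2.imwrite(f'pics/fit_{c}.png',cv2.resize(o[170:300,150:410,::-1],None,fx=2.2,fy=2.2))
a,b=[cv2.imread(f'pics/fit_{c}.png') for c in('scene','side')];cv2.imwrite('pics/fit.png',np.vstack([a,b]))
E
```

```text
guess [ 0.47316352 -0.18475484]
scene ring 221 [ 0.4689 -0.1871  0.0666]
wood [ 256  207  129   32 2343] [330.39351259 222.44515578]
scene handle [ 0.5324  0.3009 -1.7136] end [0.4904 0.0089] 402.27392578125
side ring 482 [ 0.472  -0.1843  0.0688]
wood [ 186  206   95   68 2224] [229.28147482 241.28507194]
side handle [ 0.5328  0.3    -1.6966] end [0.4958 0.0073] 366.82269287109375
```

View pics/fit.png

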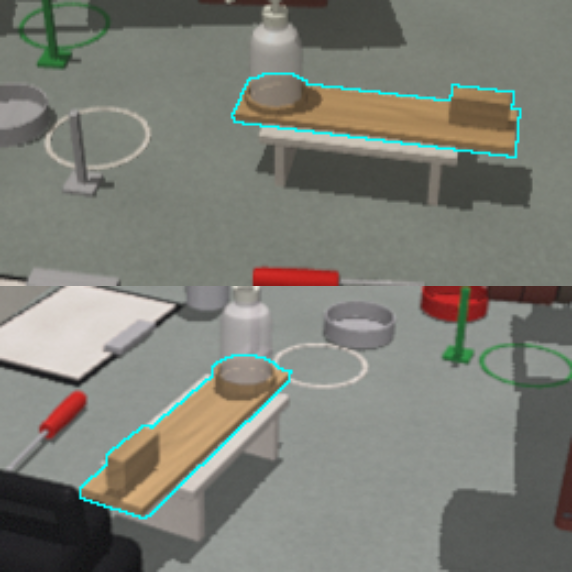

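Fits are good: handle (0.533,0.300), slide yaw about −1.70, ring (0.4705,−0.186), dish (0.444,−0.314). The mark is about 180 mm beyond the board end. I'll grip the dish's rear wall at (0.459,−0.365) and drag it.

Request:
drive_tool:
  steps:
    - {"hand": 40, "dx": 30, "dy": 24}
    - {"dx": 30, "dy": 24}
    - {"dx": 30, "dy": 24}
    - {"dx": 30, "dy": 24}
    - {"dx": 30, "dy": 24}
    - {"dx": 30, "dy": 24}
    - {"dx": 30, "dy": 24, "dz": -20}
    - {"dx": 30, "dy": 24, "dz": -30}
    - {"dx": 30, "dy": 24, "dz": -30}
    - {"dx": 14, "dy": 18, "dz": -30}
    - {}
    - {}
  squeeze: 10

```text
validation failed for argument at $.st...
```

Request:
drive_tool:
  steps:
    - {"hand": 40, "dx": 30, "dy": 24, "dz": 0, "rx": 0, "ry": 0, "rz": 0}
    - {"hand": 40, "dx": 30, "dy": 24, "dz": 0, "rx": 0, "ry": 0, "rz": 0}
    - {"hand": 40, "dx": 30, "dy": 24, "dz": 0, "rx": 0, "ry": 0, "rz": 0}
    - {"hand": 40, "dx": 30, "dy": 24, "dz": 0, "rx": 0, "ry": 0, "rz": 0}
    - {"hand": 40, "dx": 30, "dy": 24, "dz": 0, "rx": 0, "ry": 0, "rz": 0}
    - {"hand": 40, "dx": 30, "dy": 24, "dz": 0, "rx": 0, "ry": 0, "rz": 0}
    - {"hand": 40, "dx": 30, "dy": 24, "dz": -20, "rx": 0, "ry": 0, "rz": 0}
    - {"hand": 40, "dx": 30, "dy": 24, "dz": -30, "rx": 0, "ry": 0, "rz": 0}
    - {"hand": 40, "dx": 30, "dy": 24, "dz": -30, "rx": 0, "ry": 0, "rz": 0}
    - {"hand": 40, "dx": 14, "dy": 18, "dz": -30, "rx": 0, "ry": 0, "rz": 0}
    - {"hand": 40, "dx": 0, "dy": 0, "dz": 0, "rx": 0, "ry": 0, "rz": 0}
  squeeze: 10

```text
t: 3.3
eef_pos: [0.4588, -0.3607, 0.1074]
ee_rot: [[-0.006, 0.284, -0.959], [0.007, -0.959, -0.285], [-1.0, -0.009, 0.004]]
force: [-0.4, 1.0, -0.2]
gripper_width: 0.0404
```

Request:
drive_tool:
  steps:
    - {"hand": 40, "dx": 0, "dy": -4, "dz": -25, "rx": 0, "ry": 0, "rz": 0}
    - {"hand": 40, "dx": 0, "dy": 0, "dz": -25, "rx": 0, "ry": 0, "rz": 0}
    - {"hand": 40, "dx": 0, "dy": 0, "dz": -20, "rx": 0, "ry": 0, "rz": 0}
    - {"hand": 40, "dx": 0, "dy": 0, "dz": -15, "rx": 0, "ry": 0, "rz": 0}
    - {"hand": 40, "dx": 0, "dy": 0, "dz": -10, "rx": 0, "ry": 0, "rz": 0}
    - {"hand": 40, "dx": 0, "dy": 0, "dz": 0, "rx": 0, "ry": 0, "rz": 0}

```text
t: 3.9
eef_pos: [0.4588, -0.3698, 0.0167]
ee_rot: [[-0.001, 0.281, -0.96], [0.001, -0.96, -0.281], [-1.0, -0.001, 0.001]]
force: [-0.1, 1.0, -0.4]
gripper_width: 0.04
```

```bash
python3 - <<'E'
from h import *
s=r.state();print(s['eef_pos'],s['force'])
b=r.snapshot('wrist');a=r.snapshot('scene')
cv2.imwrite('pics/w1.png',np.hstack([cv2.resize(a[150:300,90:290,::-1],(400,300)),cv2.resize(b[:,:,::-1],(400,300))]))
E
```

```text
[ 0.45883678 -0.36976688  0.016708  ] [-0.13659063  0.9670371  -0.4042133 ]
```

View pics/w1.png

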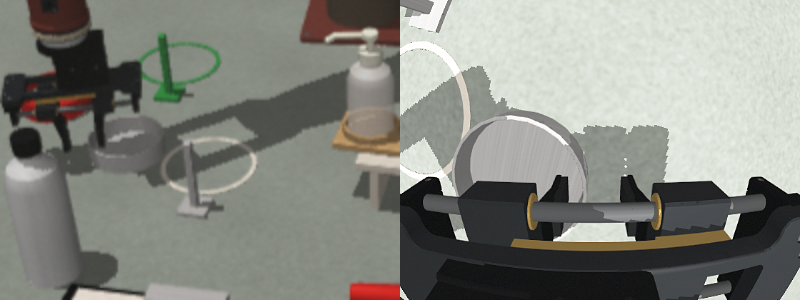

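The wrist view shows one finger inside the dish and one outside, with the wall between them. Closing.

Request:
drive_tool:
  steps:
    - {"hand": 40, "dx": 0, "dy": 2, "dz": -3, "rx": 0, "ry": 0, "rz": 0}
    - {"hand": 0, "dx": 0, "dy": 0, "dz": 0, "rx": 0, "ry": 0, "rz": 0}
    - {"hand": 0, "dx": 0, "dy": 0, "dz": 0, "rx": 0, "ry": 0, "rz": 0}
    - {"hand": 0, "dx": 0, "dy": 0, "dz": 0, "rx": 0, "ry": 0, "rz": 0}
    - {"hand": 0, "dx": 0, "dy": 0, "dz": 0, "rx": 0, "ry": 0, "rz": 0}
    - {"hand": 0, "dx": 0, "dy": 0, "dz": 0, "rx": 0, "ry": 0, "rz": 0}
  squeeze: 10

```text
t: 4.6
eef_pos: [0.4595, -0.3671, 0.0145]
ee_rot: [[-0.001, 0.281, -0.96], [0.001, -0.96, -0.281], [-1.0, -0.001, 0.0]]
force: [-1.3, 3.2, 3.6]
gripper_width: 0.0076
```

```bash
cat >> h.py <<'E'
th=np.linspace(0,2*np.pi,60);C=np.c_[np.cos(th),np.sin(th)]
def fitdish(k,m):
    p=maskpts(m)
    def f(x):
        q=proj(k,np.vstack([np.c_[C*.055+x,0*th+z] for z in(0,.03)]));return np.r_[q.min(0),q.max(0)]-np.r_[p.min(0),p.max(0)+1]
    s=least_squares(f,plane(k,p.mean(0),.015)[0,:2]);return s.x.round(4),s.fun.round(1)
def dishes():
    for c in('scene','side'):
        k=r.get_calibration(c);r.snapshot(c)
        for d in r.cut_out(c,'dish_centre')[:3]: print(c,round(d['conf'],2),np.round(d['centre']),*fitdish(k,d['region']))
E
python3 -c "
from h import *
dishes()"
```

```text
scene 0.95 [223. 154.] [ 0.4515 -0.3125] [-1.2  0.   1.2 -0.2]
side 0.94 [188. 312.] [ 0.4417 -0.3162] [ 0.1  0.1 -0.1 -0.1]
side 0.85 [172. 352.] [ 0.3206 -0.458 ] [-0.4  0.4  0.4 -0.4]
```

Request:
drive_tool:
  steps:
    - {"hand": 0, "dx": 0, "dy": 0, "dz": 1, "rx": 0, "ry": 0, "rz": 0}
    - {"hand": 0, "dx": 1, "dy": 5, "dz": 0, "rx": 0, "ry": 0, "rz": 0}
    - {"hand": 0, "dx": 3, "dy": 15, "dz": 0, "rx": 0, "ry": 0, "rz": 0}
    - {"hand": 0, "dx": 4, "dy": 20, "dz": 0, "rx": 0, "ry": 0, "rz": 0}
    - {"hand": 0, "dx": 4, "dy": 20, "dz": 0, "rx": 0, "ry": 0, "rz": 0}
    - {"hand": 0, "dx": 4, "dy": 20, "dz": 0, "rx": 0, "ry": 0, "rz": 0}
    - {"hand": 0, "dx": 4, "dy": 20, "dz": 0, "rx": 0, "ry": 0, "rz": 0}
    - {"hand": 0, "dx": 4, "dy": 15, "dz": 0, "rx": 0, "ry": 0, "rz": 0}
    - {"hand": 0, "dx": 2, "dy": 10, "dz": 0, "rx": 0, "ry": 0, "rz": 0}
    - {"hand": 0, "dx": 1, "dy": 5, "dz": 0, "rx": 0, "ry": 0, "rz": 0}
    - {"hand": 0, "dx": 0, "dy": 0, "dz": 0, "rx": 0, "ry": 0, "rz": 0}
    - {"hand": 0, "dx": 0, "dy": 0, "dz": 0, "rx": 0, "ry": 0, "rz": 0}

```text
t: 6.0
eef_pos: [0.4865, -0.2379, 0.0154]
ee_rot: [[-0.0, 0.281, -0.96], [0.0, -0.96, -0.281], [-1.0, -0.0, 0.0]]
force: [-0.1, 1.1, -1.1]
gripper_width: 0.0051
```

```bash
python3 -c "
from h import *
dishes()
a=r.snapshot('scene');b=r.snapshot('side')
cv2.imwrite('pics/d2.png',np.hstack([cv2.resize(a[150:300,120:320,::-1],(400,300)),cv2.resize(b[130:280,220:420,::-1],(400,300))]))"
```

```text
scene 0.93 [231. 194.] [ 0.4726 -0.1855] [-1.1 -1.5  1.1  1.2]
scene 0.57 [200. 118.] [ 0.3298 -0.4597] [-0.3 -0.4  0.3  0.3]
scene 0.19 [247. 186.] [ 0.5298 -0.159 ] [-0.7  3.   0.8 -2.7]
side 0.8 [204. 293.] [ 0.4681 -0.186 ] [-0.3  0.   0.3 -0. ]
```

View pics/d2.png

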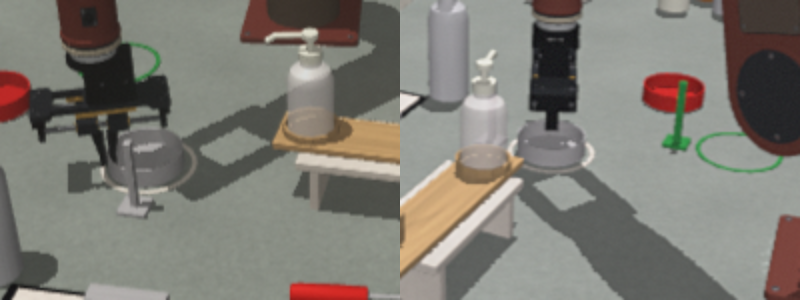

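Dish is concentric with the ring in both views, at (0.470,−0.186). I'll release it, rise, and go around to the handle on the robot side.

Request:
drive_tool:
  steps:
    - {"hand": 35, "dx": 0, "dy": 0, "dz": 0, "rx": 0, "ry": 0, "rz": 0}
    - {"hand": 35, "dx": 0, "dy": 0, "dz": 0, "rx": 0, "ry": 0, "rz": 0}
    - {"hand": 35, "dx": 0, "dy": 0, "dz": 0, "rx": 0, "ry": 0, "rz": 0}
    - {"hand": 35, "dx": 0, "dy": 0, "dz": 20, "rx": 0, "ry": 0, "rz": 0}
    - {"hand": 35, "dx": 0, "dy": 0, "dz": 35, "rx": 0, "ry": 0, "rz": 0}
    - {"hand": 60, "dx": -10, "dy": 0, "dz": 40, "rx": 0, "ry": 0, "rz": 0}
    - {"hand": 60, "dx": -10, "dy": 0, "dz": 40, "rx": 0, "ry": 0, "rz": 0}
    - {"hand": 60, "dx": -10, "dy": 0, "dz": 40, "rx": 0, "ry": 0, "rz": 0}
    - {"hand": 60, "dx": -10, "dy": 0, "dz": 40, "rx": 0, "ry": 0, "rz": 0}
    - {"hand": 60, "dx": -10, "dy": 0, "dz": 40, "rx": 0, "ry": 0, "rz": 0}
    - {"hand": 60, "dx": -10, "dy": 0, "dz": 40, "rx": 0, "ry": 0, "rz": 0}

```text
t: 7.4
eef_pos: [0.426, -0.2377, 0.3125]
ee_rot: [[0.001, 0.281, -0.96], [-0.001, -0.96, -0.281], [-1.0, 0.001, -0.0]]
force: [0.5, -1.3, 0.3]
gripper_width: 0.0591
```

```bash
python3 -c "
from h import *
dishes()
print(r.state()['eef_pos'],r.state()['joints'].round(2) if hasattr(r.state()['joints'],'round') else r.state()['joints'])"
```

```text
scene 0.86 [229. 193.] [ 0.4734 -0.1883] [-0.1 -0.3  0.1  0.3]
scene 0.56 [201. 117.] [ 0.3322 -0.4572] [-0.8 -1.   0.8  0.8]
side 0.92 [172. 354.] [ 0.3231 -0.4616] [ 0.1 -0.1 -0.1  0.1]
[ 0.42701626 -0.23826808  0.31197063] [-0.67 -0.16  1.75  0.    1.55  0.62]
```

Request:
drive_tool:
  steps:
    - {"hand": 60, "dx": 0, "dy": 45, "dz": 5, "rx": 0, "ry": 0, "rz": 5.5}
    - {"hand": 60, "dx": 0, "dy": 45, "dz": 0, "rx": 0, "ry": 0, "rz": 5.5}
    - {"hand": 60, "dx": 0, "dy": 45, "dz": 0, "rx": 0, "ry": 0, "rz": 5.5}
    - {"hand": 60, "dx": 0, "dy": 45, "dz": 0, "rx": 0, "ry": 0, "rz": 5.5}
    - {"hand": 60, "dx": 0, "dy": 45, "dz": 0, "rx": 0, "ry": 0, "rz": 5.5}
    - {"hand": 60, "dx": 0, "dy": 45, "dz": 0, "rx": 0, "ry": 0, "rz": 5.5}
    - {"hand": 60, "dx": 0, "dy": 45, "dz": 0, "rx": 0, "ry": 0, "rz": 5.5}
    - {"hand": 60, "dx": 21, "dy": 45, "dz": 0, "rx": 0, "ry": 0, "rz": 5.5}
    - {"hand": 60, "dx": 21, "dy": 45, "dz": 0, "rx": 0, "ry": 0, "rz": 5.5}
    - {"hand": 60, "dx": 21, "dy": 45, "dz": 0, "rx": 0, "ry": 0, "rz": 5.5}
    - {"hand": 60, "dx": 21, "dy": 45, "dz": 0, "rx": 0, "ry": 0, "rz": 5.5}
    - {"hand": 60, "dx": 21, "dy": 43, "dz": 0, "rx": 0, "ry": 0, "rz": 6}

```text
t: 8.8
eef_pos: [0.5313, 0.3024, 0.3128]
ee_rot: [[-0.003, 0.993, -0.12], [-0.001, -0.12, -0.993], [-1.0, -0.003, 0.002]]
force: [0.7, -1.0, -0.1]
gripper_width: 0.0605
```

Request:
drive_tool:
  steps:
    - {"hand": 60, "dx": 0, "dy": 0, "dz": 0, "rx": 0, "ry": 0, "rz": 0}
    - {"hand": 60, "dx": 0, "dy": 0, "dz": 0, "rx": 0, "ry": 0, "rz": 0}

```text
t: 9.0
eef_pos: [0.5307, 0.3008, 0.3119]
ee_rot: [[-0.005, 0.992, -0.124], [-0.003, -0.124, -0.992], [-1.0, -0.005, 0.003]]
force: [0.0, -0.3, 0.2]
gripper_width: 0.0599
```

Request:
drive_tool:
  steps:
    - {"hand": 60, "dx": 2, "dy": 0, "dz": -30, "rx": 0, "ry": 0, "rz": 0}
    - {"hand": 60, "dx": 0, "dy": 0, "dz": -40, "rx": 0, "ry": 0, "rz": 0}
    - {"hand": 60, "dx": 0, "dy": 0, "dz": -40, "rx": 0, "ry": 0, "rz": 0}
    - {"hand": 60, "dx": 0, "dy": 0, "dz": -30, "rx": 0, "ry": 0, "rz": 0}
    - {"hand": 60, "dx": 0, "dy": 0, "dz": -20, "rx": 0, "ry": 0, "rz": 0}
    - {"hand": 60, "dx": 0, "dy": 0, "dz": 0, "rx": 0, "ry": 0, "rz": 0}

```text
t: 9.6
eef_pos: [0.5306, 0.2977, 0.1515]
ee_rot: [[-0.007, 0.992, -0.127], [-0.003, -0.127, -0.992], [-1.0, -0.006, 0.004]]
force: [-1.1, -0.4, 0.2]
gripper_width: 0.0604
```

```bash
python3 - <<'E'
from h import *
s=r.state();print(s['eef_pos'],s['force'])
b=r.snapshot('wrist');a=r.snapshot('scene')
cv2.imwrite('pics/w3.png',np.hstack([cv2.resize(a[120:300,240:480,::-1],(400,300)),cv2.resize(b[:,:,::-1],(400,300))]))
E
```

```text
[0.53061573 0.29766098 0.15147695] [-1.10507737 -0.36024867  0.24912744]
```

View pics/w3.png

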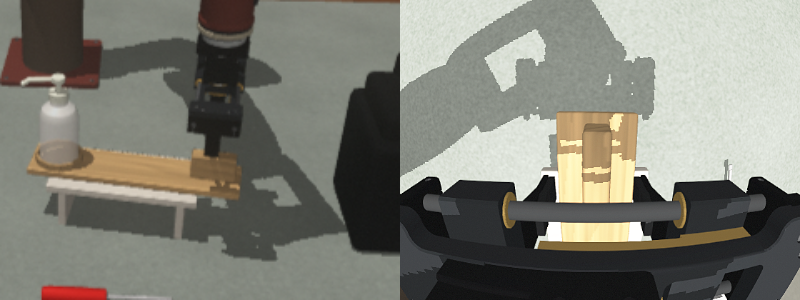

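The handle is centred between the fingers. Descend and grip.

Request:
drive_tool:
  steps:
    - {"hand": 60, "dx": 2, "dy": 2, "dz": -25, "rx": 0, "ry": 0, "rz": 0}
    - {"hand": 60, "dx": 0, "dy": 0, "dz": -20, "rx": 0, "ry": 0, "rz": 0}
    - {"hand": 60, "dx": 0, "dy": 0, "dz": -9, "rx": 0, "ry": 0, "rz": 0}
    - {"hand": 60, "dx": 0, "dy": 0, "dz": 0, "rx": 0, "ry": 0, "rz": 0}
    - {"hand": 60, "dx": 0, "dy": 0, "dz": 0, "rx": 0, "ry": 0, "rz": 0}

```text
t: 10.2
eef_pos: [0.5365, 0.3024, 0.1032]
ee_rot: [[0.002, 0.992, -0.125], [0.001, -0.125, -0.992], [-1.0, 0.002, -0.001]]
force: [-0.0, 0.0, -0.0]
gripper_width: 0.0601
```

Request:
drive_tool:
  steps:
    - {"hand": 15, "dx": 0, "dy": 0, "dz": 0, "rx": 0, "ry": 0, "rz": 0}
    - {"hand": 15, "dx": 0, "dy": 0, "dz": 0, "rx": 0, "ry": 0, "rz": 0}
    - {"hand": 15, "dx": 0, "dy": 0, "dz": 0, "rx": 0, "ry": 0, "rz": 0}
    - {"hand": 15, "dx": 0, "dy": 0, "dz": 0, "rx": 0, "ry": 0, "rz": 0}
    - {"hand": 15, "dx": 0, "dy": 0, "dz": 0, "rx": 0, "ry": 0, "rz": 0}
    - {"hand": 15, "dx": 0, "dy": 0, "dz": 0, "rx": 0, "ry": 0, "rz": 0}
  squeeze: 15

```text
t: 10.8
eef_pos: [0.5352, 0.3023, 0.1016]
ee_rot: [[-0.001, 0.992, -0.125], [0.0, -0.125, -0.992], [-1.0, -0.001, 0.0]]
force: [-2.3, 0.9, 2.1]
gripper_width: 0.0241
```

Gripped (24 mm opening). Firm up the grip and slide gently outward along (−0.127, −0.992).

Request:
drive_tool:
  steps:
    - {"hand": 15, "dx": 0, "dy": 0, "dz": -0.5, "rx": 0, "ry": 0, "rz": 0}
    - {"hand": 15, "dx": 0, "dy": 0, "dz": 0, "rx": 0, "ry": 0, "rz": 0}
    - {"hand": 15, "dx": 0, "dy": -2, "dz": 0, "rx": 0, "ry": 0, "rz": 0}
    - {"hand": 15, "dx": -0.5, "dy": -4, "dz": 0, "rx": 0, "ry": 0, "rz": 0}
    - {"hand": 15, "dx": -0.8, "dy": -6, "dz": 0, "rx": 0, "ry": 0, "rz": 0}
    - {"hand": 15, "dx": -1, "dy": -8, "dz": 0, "rx": 0, "ry": 0, "rz": 0}
    - {"hand": 15, "dx": -1, "dy": -8, "dz": 0, "rx": 0, "ry": 0, "rz": 0}
    - {"hand": 15, "dx": -1, "dy": -8, "dz": 0, "rx": 0, "ry": 0, "rz": 0}
    - {"hand": 15, "dx": -0.8, "dy": -6, "dz": 0, "rx": 0, "ry": 0, "rz": 0}
    - {"hand": 15, "dx": -0.5, "dy": -4, "dz": 0, "rx": 0, "ry": 0, "rz": 0}
    - {"hand": 15, "dx": 0, "dy": -2, "dz": 0, "rx": 0, "ry": 0, "rz": 0}
    - {"hand": 15, "dx": 0, "dy": 0, "dz": 0, "rx": 0, "ry": 0, "rz": 0}
  squeeze: 45

```text
t: 12.0
eef_pos: [0.5304, 0.2544, 0.1016]
ee_rot: [[0.001, 0.992, -0.125], [0.001, -0.125, -0.992], [-1.0, 0.001, -0.001]]
force: [-0.3, 3.4, 3.1]
gripper_width: 0.0235
```

Request:
drive_tool:
  steps:
    - {"hand": 15, "dx": -0.3, "dy": -3, "dz": 0, "rx": 0, "ry": 0, "rz": 0}
    - {"hand": 15, "dx": -0.8, "dy": -6, "dz": 0, "rx": 0, "ry": 0, "rz": 0}
    - {"hand": 15, "dx": -1.3, "dy": -10, "dz": 0, "rx": 0, "ry": 0, "rz": 0}
    - {"hand": 15, "dx": -1.5, "dy": -12, "dz": 0, "rx": 0, "ry": 0, "rz": 0}
    - {"hand": 15, "dx": -1.5, "dy": -12, "dz": 0, "rx": 0, "ry": 0, "rz": 0}
    - {"hand": 15, "dx": -1.5, "dy": -12, "dz": 0, "rx": 0, "ry": 0, "rz": 0}
    - {"hand": 15, "dx": -1.5, "dy": -12, "dz": 0, "rx": 0, "ry": 0, "rz": 0}
    - {"hand": 15, "dx": -1.2, "dy": -9, "dz": 0, "rx": 0, "ry": 0, "rz": 0}
    - {"hand": 15, "dx": -0.8, "dy": -6, "dz": 0, "rx": 0, "ry": 0, "rz": 0}
    - {"hand": 15, "dx": -0.3, "dy": -3, "dz": 0, "rx": 0, "ry": 0, "rz": 0}
    - {"hand": 15, "dx": 0, "dy": 0, "dz": 0, "rx": 0, "ry": 0, "rz": 0}

```text
t: 13.1
eef_pos: [0.5197, 0.169, 0.1016]
ee_rot: [[0.001, 0.992, -0.125], [0.0, -0.125, -0.992], [-1.0, 0.001, -0.0]]
force: [0.2, 3.8, 6.1]
gripper_width: 0.0237
```

```bash
cat > m.py <<'E'
from h import *
from scipy.optimize import minimize
s=r.state();tc=s['eef_pos'];print(tc,s['force'])
spot=np.array([.4705,-.1857]);u=np.array([np.cos(-1.70),np.sin(-1.70)]);n=np.array([-u[1],u[0]])
outs=[]
for c in('scene','side'):
    k=r.get_calibration(c);im=r.snapshot(c)
    hsv=cv2.cvtColor(im,cv2.COLOR_RGB2HSV)
    w=((hsv[...,0]>8)&(hsv[...,0]<22)&(hsv[...,1]>90)&(hsv[...,2]>60)).astype(np.uint8)
    w[:,:150]=0;w[:,420:]=0;w[:160]=0;w[300:]=0
    w=cv2.morphologyEx(w,cv2.MORPH_CLOSE,np.ones((5,5)))
    nn,l,st,ce=cv2.connectedComponentsWithStats(w);w=(l==1+st[1:,4].argmax())
    def model(x):
        cx,cy,yaw=x;R=np.array([[np.cos(yaw),-np.sin(yaw)],[np.sin(yaw),np.cos(yaw)]])
        def box(x0,x1,hw,z0,z1): return np.array([[*(R@[a,b]+[cx,cy]),z] for a in(x0,x1) for b in(-hw,hw) for z in(z0,z1)])
        col=np.vstack([np.c_[(R@np.array([.25+.0405*np.cos(th),.0405*np.sin(th)])).T+[cx,cy],0*th+z] for z in(.092,.104)])
        return mask(k,x,[box(-.045,.295,.04,.08,.092),box(-.035,.035,.012,.092,.134),col])
    # ignore gripper area: around the handle above board
    ig=np.ones((420,560),bool);p=proj(k,np.array([[*tc[:2],.125]]))[0].astype(int);ig[:p[1]+8,p[0]-28:p[0]+28]=0
    G=lambda m:cv2.GaussianBlur(m.astype(np.float32),(0,0),1)
    Gw=G(w)
    f=lambda x:float((((G(model(x))-Gw)**2)[ig]).sum())
    b=min((minimize(f,[tc[0]+e,tc[1],-1.70],method='Nelder-Mead',options=dict(initial_simplex=[[tc[0]+e,tc[1],-1.7],[tc[0]+.02,tc[1],-1.7],[tc[0],tc[1]+.02,-1.7],[tc[0],tc[1],-1.62]],xatol=1e-4,fatol=.1)) for e in(-.01,.01)),key=lambda m:m.fun)
    e=b.x[:2]+.295*np.array([np.cos(b.x[2]),np.sin(b.x[2])])
    print(c,b.x.round(4),'end',e.round(4),'to mark: along',round((spot-.015*u-e)@u,4),'across',round((e-spot)@n,4),round(b.fun))
    o=im.copy();o[cv2.morphologyEx(model(b.x).astype(np.uint8),cv2.MORPH_GRADIENT,np.ones((2,2)))>0]=[0,255,255]
    outs.append(cv2.resize(o[130:280,160:400,::-1],(400,250),interpolation=cv2.INTER_CUBIC))
cv2.imwrite('pics/m_%d.png'%round(s['t']*10),np.hstack(outs));print('t',s['t'])
E
python3 m.py; ls pics
```

```text
[0.51969646 0.16903575 0.10156631] [0.19877536 3.81121124 6.07990332]
scene [ 0.5134  0.1695 -1.6878] end [ 0.479  -0.1235] to mark: along 0.0478 across 0.0004 377
side [ 0.5225  0.1637 -1.7019] end [ 0.4839 -0.1288] to mark: along 0.0432 across 0.006 442
t 13.1
crop.png
d2.png
fit.png
fit_scene.png
fit_side.png
m_131.png
scene.png
side.png
w1.png
w3.png
```

Request:
drive_tool:
  steps:
    - {"hand": 15, "dx": -0.3, "dy": -2, "dz": 0, "rx": 0, "ry": 0, "rz": 0}
    - {"hand": 15, "dx": -0.5, "dy": -4, "dz": 0, "rx": 0, "ry": 0, "rz": 0}
    - {"hand": 15, "dx": -0.8, "dy": -6, "dz": 0, "rx": 0, "ry": 0, "rz": 0}
    - {"hand": 15, "dx": -1, "dy": -7, "dz": 0, "rx": 0, "ry": 0, "rz": 0}
    - {"hand": 15, "dx": -1, "dy": -7, "dz": 0, "rx": 0, "ry": 0, "rz": 0}
    - {"hand": 15, "dx": -1, "dy": -7, "dz": 0, "rx": 0, "ry": 0, "rz": 0}
    - {"hand": 15, "dx": -0.6, "dy": -5, "dz": 0, "rx": 0, "ry": 0, "rz": 0}
    - {"hand": 15, "dx": -0.4, "dy": -3, "dz": 0, "rx": 0, "ry": 0, "rz": 0}
    - {"hand": 15, "dx": -0.2, "dy": -2, "dz": 0, "rx": 0, "ry": 0, "rz": 0}
    - {"hand": 15, "dx": 0, "dy": 0, "dz": 0, "rx": 0, "ry": 0, "rz": 0}
    - {"hand": 15, "dx": 0, "dy": 0, "dz": 0, "rx": 0, "ry": 0, "rz": 0}

```text
t: 14.3
eef_pos: [0.5143, 0.127, 0.1019]
ee_rot: [[0.002, 0.992, -0.125], [0.001, -0.125, -0.992], [-1.0, 0.002, -0.001]]
force: [0.3, 6.0, 6.2]
gripper_width: 0.0236
```

```bash
python3 m.py; python3 - <<'E'
from h import *
# post: gray column; find its top/bottom in scene, implied ground xy
k=r.get_calibration('scene');r.snapshot('scene')
for d in r.cut_out('scene','mark')[:3]:
    p=maskpts(d['region']);print(d['conf'],d['centre'],p.min(0),p.max(0))
u=np.array([np.cos(-1.70),np.sin(-1.70)]);n=np.array([-u[1],u[0]])
m=np.array([.4705,-.1857])-.015*u+.1*n
print('expected post px base/top',m,proj(k,[[*m,0],[*m,.111]]))
E
cp pics/m_1[4-9]*.png pics/last.png; ls pics/m*
```

```text
[0.51433569 0.12697697 0.10193622] [0.27194792 6.03438472 6.21691068]
scene [ 0.5076  0.1271 -1.6807] end [ 0.4753 -0.1661] to mark: along 0.005 across 0.0022 377
side [ 0.5178  0.121  -1.7164] end [ 0.475  -0.1708] to mark: along 0.0003 across 0.0026 386
t 14.3
0.66 [192.3, 173.8] [159 168] [198 201]
0.58 [249.3, 184.0] [170 221] [218 259]
expected post px base/top [ 0.57159915 -0.18370948] [[187.24923649 253.86732957]
 [182.97113362 220.75978662]]
pics/m_131.png
pics/m_143.png
```

View pics/last.png

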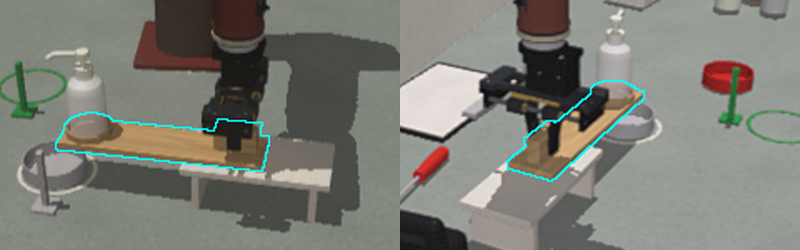

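```bash
python3 - <<'E'
from h import *
k=r.get_calibration('scene');im=cv2.imread('pics/scene.png').astype(int)
u=np.array([np.cos(-1.70),np.sin(-1.70)]);n=np.array([-u[1],u[0]])
m=np.array([.4705,-.1857])-.015*u+.1*n
b=np.array([[*(m+a*u*.005+c*n*.006),z] for a in(-1,1) for c in(-1,1) for z in(0.004,.111)])
M=mask(k,0,[b])
for row in range(224,247,3):
    g=im[row,174:200].mean(1).round().astype(int);c=np.nonzero(M[row])[0]
    print(row,'model',c.min(),c.max(),g)
E
```

```text
224 model 181 186 [ 69  84 143 168 187 167 137 118 103 103 102  71  96 127 127 125 125 126
 124 123 123 127 130 129 127 128]
227 model 181 186 [113 169 130 120 123 125 127 123 106 102  99  73  78 126 125 124 124 124
 127 126 127 126 127 127 126 126]
230 model 181 187 [116 127 126 126 126 126 125 123 109 101 100  94  74 100 127 128 126 125
 125 127 126 128 128 130 130 128]
233 model 182 187 [122 123 121 122 123 126 127 124 111 102 103  98  64  88 122 124 124 123
 124 123 123 123 123 122 124 127]
236 model 182 188 [125 124 121 123 125 126 124 122 121 108 101  97  81  76 119 128 127 124
 124 122 122 124 125 126 126 125]
239 model 183 188 [154 136 123 124 124 125 124 123 121 111 102 101 102  73 100 124 123 124
 123 123 124 123 122 123 123 125]
242 model 183 188 [142 171 194 177 161 139 130 123 123 115 104 100  97  68  85 127 128 127
 125 123 122 124 123 125 125 126]
245 model 183 189 [124 122 127 125 124 138 158 169 175 172 124 101  99  85  81 141 163 163
 165 169 164 172 173 175 174 176]
```

Request:
drive_tool:
  steps:
    - {"hand": 15, "dx": -0.1, "dy": -1, "dz": 0, "rx": 0, "ry": 0, "rz": 0}
    - {"hand": 15, "dx": -0.2, "dy": -1.5, "dz": 0, "rx": 0, "ry": 0, "rz": 0}
    - {"hand": 15, "dx": 0, "dy": 0, "dz": 0, "rx": 0, "ry": 0, "rz": 0}
    - {"hand": 15, "dx": 0, "dy": 0, "dz": 0, "rx": 0, "ry": 0, "rz": 0}
    - {"hand": 15, "dx": 0, "dy": 0, "dz": 0, "rx": 0, "ry": 0, "rz": 0}

```text
t: 15.0
eef_pos: [0.5141, 0.1248, 0.102]
ee_rot: [[0.002, 0.992, -0.125], [0.002, -0.125, -0.992], [-1.0, 0.002, -0.002]]
force: [0.7, 6.6, 6.5]
gripper_width: 0.0239
```

```bash
python3 m.py; python3 -c "
from h import *
dishes()"; cp pics/m_14[4-9].png pics/last2.png
```

```text
[0.51410208 0.1247883  0.10203537] [0.70573548 6.64764877 6.48163092]
scene [ 0.5087  0.1254 -1.678 ] end [ 0.4771 -0.1679] to mark: along 0.0035 across 0.0042 370
side [ 0.5179  0.1206 -1.7087] end [ 0.4773 -0.1716] to mark: along -0.0001 across 0.0049 380
t 15.0
scene 0.93 [199. 117.] [ 0.33   -0.4612] [ 0.2 -0.4 -0.2  0.3]
side 0.93 [204. 299.] [ 0.4585 -0.1873] [-2.4 -0.7  2.3  0.3]
side 0.59 [174. 356.] [ 0.3222 -0.457 ] [ 0.1  0.4 -0.1 -0.3]cp: cannot stat 'pics/m_14[4-9].png': No such file or directory
```

```bash
python3 -c "
from h import *
s=r.state();print(s['t'],s['force'],max(abs(v) for v in s['joint_velocities']))
print(r.finish_job())"
```

```text
15.3 [-0.07939819  7.27344289  7.89074809] 0.002866350743773239
the job is handed in; nothing more can be done
None
```

I gripped the steel dish by its wall and slid it along the bench into the white ring. Then I gripped the board's handle, slid it about 180 mm outward, and handed the job in still holding it level on the riser. No verdict was reported.

- **Dish:** after I let go, the scene camera put it about 4 mm from the ring's centre. The side camera missed the steel dish in that check. In the last check the scene camera did not report it. The side camera put it about 12 mm off, but it misfits there, I think because the board hides part of the dish.
- **Board end:** the scene camera put it 3.5 mm short of the mark and the side camera exactly on it (limit 10 mm). It was 4–5 mm off the centre line and turned within about 1.5° of the slide direction.
- **Post:** its position in the first picture suggested the mark is about 1 mm nearer than my ring-based estimate, so I moved the last 2 mm on that basis.
- **Hold:** about 8 N vertical and 7 N horizontal force on the gripper, opening 24 mm on the handle, arm still, clock at 15.3 s.
- **Bottle and bystanders:** the bottle was standing in its collar in the last picture I viewed, before that final 2 mm move. I saw no sign of the jerrycan, flask or screwdriver being touched, but I did not measure them again.

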